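Build the spacer stack on the punch stand

ROBOT

A 7-joint arm with a two-finger parallel gripper is mounted at the origin on a cart in front of the work surface, level with it; the furniture and walls round the work are solid. World frame = base frame: x ahead of the robot, y to its left, z up, the work surface at z = 0. Lengths are in mm, angles in rad, forces in N, time in s.
With the tool pointing down it reaches from about 425 to 875 mm from the base axis. Payload 4.7 kg.
Tool frame: the origin (TCP) lies midway between the tips of the shut fingers; the grasp point (between the pads) lies 19 mm behind it (bot.tcp_to_grasp is the distance from the TCP to the grasp point, in mm); z points along the fingers, y is the line along which they close (so a half turn about z gives the same grasp; the last joint's range is limited). The gripper opens to 87 mm and grips with 3 to 60 N. Pads are 19 mm wide; open, the fingers measure 117 mm over their backs; the gripper's body (75 mm by 190 mm) begins 51 mm behind the grasp point.
Start: joints at [-1.314, 0.321, -0.07, 1.45, 0.023, 1.371, -0.057], TCP at [156.301, 630.948, 222.587] pointing down, gripper open.
Joint ranges: [-2.86, 2.86], [-0.3, 2.09], [-1.38, 1.24], [0.06, 2.45], [-1.56, 4.7], [0.09, 2.05], [-2.69, 2.69]. Speed limits (rad/s): [2.57, 2.57, 3.14, 3.14, 3.14, 3.14, 3.14].

INTERFACE

Orientations are given as a unit quaternion [w, x, y, z].
In Python, from plant import bot, cams gives the robot as it stands.
- The arm moves only by the shell command python3 -m crank 'ROWS' [FORCE]. ROWS is a JSON object of lists of equal length, an entry for each row: "grip": the closure, from 0 (fully open) to 1 (shut); "travel": the shift along the tool's x, y, z in mm, a list of three; "yaw": the turn about the tool's z in rad. In form: {"grip": [grip, ...], "travel": [[x, y, z], ...], "yaw": [yaw, ...]}. A call has 1 to 20 rows; each row shifts and turns the commanded pose from where the row before left it, along the tool's axes as they then stand; what a row does not reach is not made up. A row lasts 1/10 s, in which the tool goes at most 50 mm and 8.59 degrees, less where a joint would pass 70% of its speed; a pose out of reach is approached as far as the arm can. A call with a gripper value outside its range is refused whole. The fingers move at their own pace and stop on an object; FORCE is the grip in N (left out, the last holds). Time passes only in rows, so rows that do not move let the fingers close. It gives the time, the measured TCP pose, the force, the opening and the grip force at its end, in the units of the state.
- bot.read_state(): the state, without advancing time (a new reading comes with each control period).
- cams.get_image(name): name is "side" or "top" or "wrist"; returns the picture (384x512x3 uint8, red, green, blue); there is no depth.
- cams.camera_params(name): a dict with "intrinsics" (3x3 intrinsics, pixels), "R" (3x3) and "t" (3): a world point X has camera coordinates R X + t; the wrist camera has in their place "mount" (4x4, takes a point from camera to tool coordinates, whose origin is the TCP and whose axes are the flange's). Camera axes: x right, y down, z forward; pixel columns grow to the right and rows downward; lengths in mm; the calibration is good to about 2 mm. A picture is of the moment at which its call begins: read the wrist's pose just before it. camera_params takes no time and is no camera call.
- bot.sign_off(): hands the job in; it is judged then, once.
Trained networks look in the newest picture that a camera, given by its name, has taken for a name from the list of things; names that differ only in an ending like _2 or _b are one class to them, and where a whole thing is asked for, a point or a joint stands for the part that bears it (a point fixed in the world has none). Each returns a list of dicts, best first, with "conf" (0 to 1); they miss things now and then, are a little off and sometimes report something else, mostly with a low value. They report only what shows in the picture. A call takes as long as a camera call.
- cams.find_in(label, camera): "bbox" ([centre column, centre row, width, height] in pixels, round what is visible of it).
- cams.spot_point(label, camera): "xy" ([column, row] in pixels: a listed point, or the origin of a listed thing).
The state is a dict: "time": time; "joint_positions": joint angles; "joint_vel": joint speeds; "effort": joint torques, N m; "tool_pos": TCP position; "tool_rot": TCP orientation; "contact_force": force on the tool from outside, world axes, zero at the start; "ft_torque": the same for the moment, N m; "grip_width": finger opening in mm; "gripper_force": force on a finger pad.
Only numpy, scipy, OpenCV 4.12 (cv2) and the standard library are available. Lean on these libraries where they do the work, as an engineer would, in place of code of your own. Each camera call takes 0.05 s, during which the arm holds its last target. There are 200 camera calls.

TASK

Build up the spacer stack on the punch stand: thread the wider brass spacer over the upright spindle first, down onto the grey base plate, then thread the narrower brass spacer on top of it, so that both lie flat. Leave the black plastic spacer where it is on the bench.

Things in the scene. Friction and masses are not known exactly. Their poses are not given: they have to be found in the camera images.
- wide_spacer_mid (a point): the wider brass spacer, loose: a plain ring lying flat on the bench, 60 mm outside diameter, 31 mm bore, 22 mm high, about 0.4 kg. The point is its centre, half-way up (11 mm above its underside), in the middle of the bore; z is the ring's axis, pointing up
- narrow_spacer_mid (a point): the narrower brass spacer, loose: a plain ring lying flat on the bench, 45 mm outside diameter, 31 mm bore, 22 mm high, about 0.15 kg. The point is its centre, half-way up (11 mm above its underside), in the middle of the bore; z is the ring's axis, pointing up
- black_spacer_mid (a point): a black plastic spacer, loose, not wanted in this job: ring, 52 mm outside diameter, 31 mm bore, 22 mm high. The point is its centre, half-way up
- spindle_foot (a point): punch stand, fixed: grey plate 110 x 110 x 8 mm with a flush screw at each corner and an upright steel spindle in the middle, 11 mm thick, tapered tip. The point is the spindle's foot on its axis, level with the plate's top; z up, the tip is 52 mm above. Spacers home: centre of the wide one 11 mm, of the narrow one 33 mm above this point

How it is judged (in metres and radians):
On the way, in this order (a step that is already met when the one before it is completed fails the run):
1. the wide brass spacer is on the spindle, down on the base plate (horizontal distance between wide_spacer_mid and spindle_foot below 0.013 m and z of wide_spacer_mid in the frame of spindle_foot below 0.016 m and angle between wide_spacer_mid's own z axis and vertical below 0.175 rad), for 0.2 s.
2. the narrow brass spacer is on the spindle, on top of the wide one (horizontal distance between narrow_spacer_mid and spindle_foot below 0.013 m and z of narrow_spacer_mid in the frame of spindle_foot below 0.038 m and angle between narrow_spacer_mid's own z axis and vertical below 0.175 rad), for 0.2 s.
At the end, for the whole second after the job is handed in: Both brass spacers are threaded on the spindle (centres within 13 mm of its axis), flat within 10 degrees: the wide one down on the base plate and the narrow one lying on it, each within 5 mm of its seated height (all of step 1 and all of step 2 and z of narrow_spacer_mid in the frame of spindle_foot above 0.028 m); the robot touches nothing.
It fails at once if the black spacer is moved by more than 30 mm (distance of black_spacer_mid from where it was at the start of the episode above 0.03 m).
It also fails if it takes over 54 s, if anything falls off the work surface, if the arm or the gripper's body presses on something with over 40 N, if the wrist force passes 120 N, or if a joint passes its speed limit or range.

## Working session

There is one attempt and no reset: what is moved stays moved. The work goes in short steps, Python scripts to look and compute and a shell command to move; the robot and the scene stay as the last step left them, time stands still between calls to the robot, and variables do not carry over. Pictures are saved under pics/ and viewed, at most 10 in all, crops included, and the job is handed in when it is done.

```bash
mkdir -p pics
cat > h.py <<'E'
import numpy as np, cv2
from plant import bot, cams
from scipy.spatial.transform import Rotation as Ro
def pose():
    s=bot.read_state(); q=s["tool_rot"]
    return np.array(s["tool_pos"]),Ro.from_quat([q[1],q[2],q[3],q[0]]).as_matrix()
def ray(cam,xy,P=None):
    c=cams.camera_params(cam);K=np.array(c["intrinsics"]);d=np.linalg.solve(K,[xy[0],xy[1],1])
    if cam=="wrist":
        p,R=P;M=np.array(c["mount"]);return R@M[:3,3]+p,R@M[:3,:3]@d
    R=np.array(c["R"]);t=np.array(c["t"]);return -R.T@t,R.T@d
def at(cam,xy,z,P=None):
    o,d=ray(cam,xy,P);return o+d*(z-o[2])/d[2]
def tri(a,b):
    (o,d),(p,e)=a,b;s,t=np.linalg.lstsq(np.c_[d,-e],p-o,rcond=None)[0]
    A,B=o+s*d,p+t*e;return (A+B)/2,np.linalg.norm(A-B)
E
cat > look.py <<'E'
from h import *
import sys
r={}
for cam in ["top","side"]:
    im=cams.get_image(cam);cv2.imwrite(f"pics/{cam}0.png",im[:,:,::-1])
    for l in ["wide_spacer_mid","narrow_spacer_mid","black_spacer_mid","spindle_foot"]:
        s=cams.spot_point(l,cam)
        for k in s[:2]: print(cam,l,np.round(k["xy"],1),round(k["conf"],2),np.round(at(cam,k["xy"],8 if l[0]=="s" else 11),1))
        if s: r[cam,l]=ray(cam,s[0]["xy"])
for l in ["wide_spacer_mid","narrow_spacer_mid","black_spacer_mid","spindle_foot"]:
    if ("top",l) in r and ("side",l) in r: print(l,*[np.round(x,1) for x in tri(r["top",l],r["side",l])])
p,R=pose();print(p,R.round(3).tolist(),cams.camera_params("wrist"))
a,b=[cv2.imread(f"pics/{c}0.png") for c in("top","side")]
cv2.imwrite("pics/both0.png",cv2.resize(np.hstack([a,b]),(800,300)))
E
python3 look.py
```

```text
top wide_spacer_mid [174.9 227.6] 0.78 [484.9 238.5  11. ]
top narrow_spacer_mid [346.2 206.9] 0.46 [ 535.6 -259.5   11. ]
top black_spacer_mid [184.7 179.9] 0.54 [625.9 212.4  11. ]
top spindle_foot [276.8 191.6] 0.57 [585.7 -59.    8. ]
side wide_spacer_mid [215.2 168.9] 0.74 [488.9 239.7  11. ]
side narrow_spacer_mid [284.3 251.2] 0.43 [ 522.9 -264.3   11. ]
side black_spacer_mid [262.1 165.3] 0.59 [638.2 210.9  11. ]
side spindle_foot [276.6 207.4] 0.78 [582.7 -61.9   8. ]
wide_spacer_mid [486.6 238.1  11.8] 3.7
narrow_spacer_mid [ 530.9 -258.8    7. ] 10.9
black_spacer_mid [632.1 211.2  10.5] 12.1
spindle_foot [585.  -58.7   6.2] 2.1
[156.2686585  630.93231407 222.5432685 ] [[-0.971, 0.24, 0.0], [0.24, 0.971, -0.0], [-0.0, 0.0, -1.0]] {'intrinsics': array([[304.78718514,   0.        , 255.68981417],
       [  0.        , 304.78718514, 193.74728622],
       [  0.        ,   0.        ,   1.        ]]), 'mount': array([[-1.71679018e-03, -9.59998794e-01, -2.79998871e-01,
         7.69497820e+01],
       [ 9.99998505e-01, -1.58984053e-03, -6.80512085e-04,
        -3.37359203e-01],
       [ 2.08137227e-04, -2.79999621e-01,  9.60000088e-01,
        -1.62019514e+02],
       [ 0.00000000e+00,  0.00000000e+00,  0.00000000e+00,
         1.00000000e+00]])}
```

View pics/both0.png

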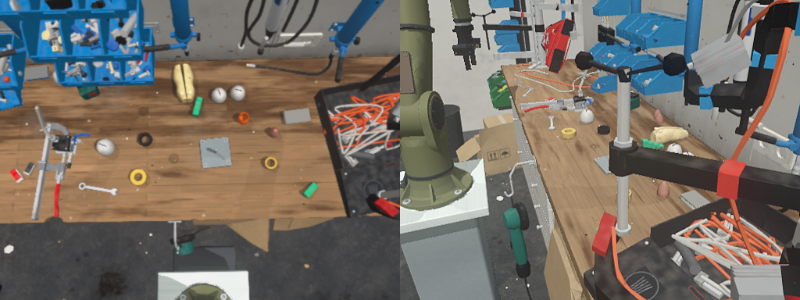

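Both pictures agree with the networks: in the top view, wide ring at about (175,228), black (185,180), stand (277,192), narrow (346,207). Setting off to hover over the wide one.

```bash
python3 -m crank '{"grip":[0,0,0,0,0,0,0,0,0,0,0,0,0,0,0,0,0],"travel":[[-26,-18.9,4.5],[-26,-18.9,4.5],[-26,-18.9,4.5],[-26,-18.9,4.5],[-26,-18.9,4.5],[-26,-18.9,4.5],[-26,-18.9,4.5],[-26,-18.9,4.5],[-26,-18.9,4.5],[-26,-18.9,4.5],[-26,-18.9,4.5],[-26,-18.9,4.5],[-26,-18.9,4.5],[-26,-18.9,4.5],[-26,-18.9,4.5],[-26,-18.9,4.5],[0,0,0]],"yaw":[0,0,0,0,0,0,0,0,0,0,0,0,0,0,0,0,0]}' 30
cat > wl.py <<'E'
from h import *
import sys
l,z,n=sys.argv[1],float(sys.argv[2]),sys.argv[3]
P=pose();im=cams.get_image("wrist");cv2.imwrite(f"pics/{n}.png",im[:,:,::-1])
print("tcp",P[0].round(1),"R",P[1].round(3).tolist())
for k in cams.spot_point(l,"wrist")[:2]:
    X=at("wrist",k["xy"],z,P);print(l,np.round(k["xy"],1),round(k["conf"],2),X.round(1),"tool delta",(P[1].T@(X-P[0])).round(1))
for k in cams.find_in(l.replace("_foot","_foot"),"wrist")[:2]:print("bbox",np.round(k["bbox"],1),round(k["conf"],2))
E
python3 wl.py wide_spacer_mid 11 w1
```

```text
time: 2.2
tool_pos: [490.3, 232.1, 150.3]
tool_rot: [0.001, 0.125, 0.992, -0.001]
contact_force: [-0.5, -1.1, -0.6]
grip_width: 86.9
gripper_force: 0.0
tcp [490.3 232.1 150.3] R [[-0.969, 0.248, 0.001], [0.248, 0.969, -0.003], [-0.002, -0.002, -1.0]]
wide_spacer_mid [252.1 184.1] 0.67 [490.1 227.5  11. ] tool delta [ -0.7  -4.2 139.3]
bbox [255.2 181.5  64.9  58.6] 0.75
```

View pics/w1.png

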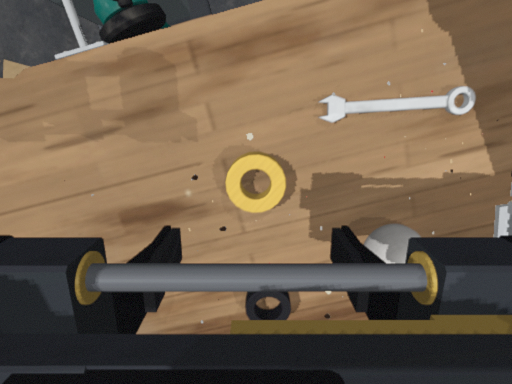

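The close view shows the yellow wide ring at (256,183), the black one at (267,302) well clear, and the ball at (395,240). The target is within about 2 mm of the tool axis, so I descend and grip.

```bash
python3 -m crank '{"grip":[0,0,0,0,0,0,0,0,0,0,0,1,1,1,1,1,1,1,1],"travel":[[0,-2,20],[0,0,25],[0,0,25],[0,0,25],[0,0,20],[0,0,10],[0,0,10],[0,0,5],[0,0,5],[0,0,0],[0,0,0],[0,0,0],[0,0,0],[0,0,0],[0,0,0],[0,0,0],[0,0,0],[0,0,0],[0,0,0]],"yaw":[0,0,0,0,0,0,0,0,0,0,0,0,0,0,0,0,0,0,0]}' 30
```

```text
time: 4.25
tool_pos: [486.9, 234.5, 5.7]
tool_rot: [-0.0, 0.121, 0.993, -0.001]
contact_force: [-1.8, -5.0, 4.8]
grip_width: 59.0
gripper_force: 30.2
```

```bash
python3 -m crank '{"grip":[1,1,1,1,1,1,1,1,1,1,1,1,1,1,1,1,1,1,1,1],"travel":[[0,0,-10],[0,0,-20],[0,0,-30],[0,0,-30],[0,0,-30],[-6,-10,-5],[-13,-21,0],[-13,-21,0],[-13,-21,0],[-13,-21,0],[-13,-21,0],[-13,-21,0],[-13,-21,0],[-13,-21,0],[-13,-21,0],[-13,-21,0],[-13,-21,0],[-10,-13,0],[-6,-7,0],[0,0,0]],"yaw":[0,0,0,0,0,0,0,0,0,0,0,0,0,0,0,0,0,0,0,0]}'
python3 wl.py spindle_foot 8 w2
```

```text
time: 6.25
tool_pos: [584.0, -59.1, 129.4]
tool_rot: [-0.0, 0.122, 0.993, -0.0]
contact_force: [-0.8, 0.2, -2.5]
grip_width: 58.6
gripper_force: 30.2
tcp [584.  -59.1 129.4] R [[-0.97, 0.243, -0.001], [0.243, 0.97, -0.001], [0.001, -0.001, -1.0]]
spindle_foot [259.6 179.7] 0.68 [576.7 -54.1   8. ] tool delta [  8.3   3.2 121.5]
bbox [255.  172.4 143.7 133.2] 0.69
```

View pics/w2.png

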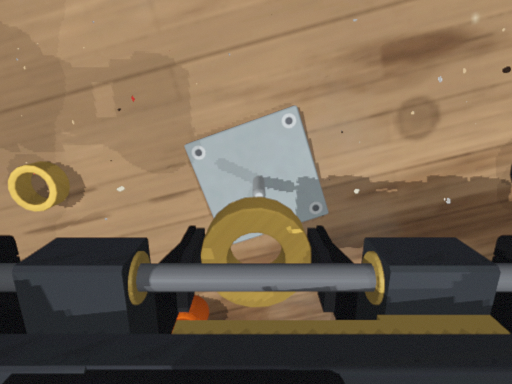

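```bash
cat > pj.py <<'E'
from h import *
c=cams.camera_params("wrist");K=c["intrinsics"];M=np.linalg.inv(c["mount"])
def pj(v):
    q=K@(M@np.r_[v,1])[:3];return (q[:2]/q[2]).round(1)
for v in [(0,0,-16.5),(10,0,-16.5),(30,0,-16.5),(-30,0,-16.5),(0,30,-16.5),(0,-30,-16.5),(0,0,121.4),(0,0,69.4),(15.5,0,-16.5)]: print(v,pj(v))
im=cv2.imread("pics/w2.png")[100:330,150:360];cv2.imwrite("pics/w2c.png",cv2.resize(im,None,fx=2.5,fy=2.5,interpolation=2))
E
python3 pj.py
```

```text
(0, 0, -16.5) [256.6 256.4]
(10, 0, -16.5) [256.6 239. ]
(30, 0, -16.5) [256.6 202.4]
(-30, 0, -16.5) [256.7 305. ]
(0, 30, -16.5) [313.3 256.3]
(0, -30, -16.5) [199.9 256.4]
(0, 0, 121.4) [256.2 188.1]
(0, 0, 69.4) [256.3 205.1]
(15.5, 0, -16.5) [256.6 229.2]
```

View pics/w2c.png

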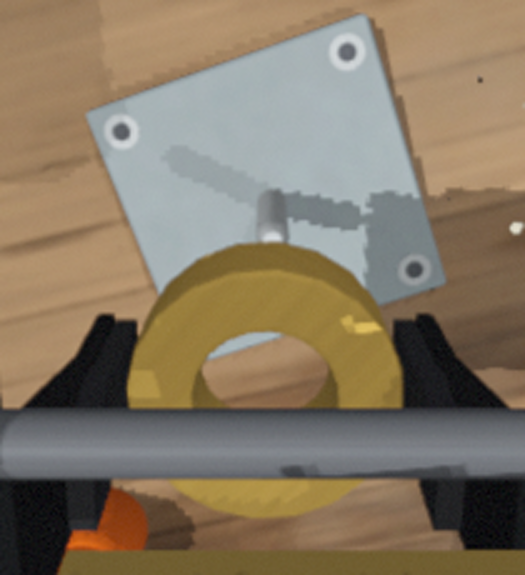

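The crop shows the ring centred in the pads (bore's upper edge at row 233, about 2 mm behind the tool axis). The spindle foot is at (259,179) with its tip near row 196, so the spindle lies about 9 mm along tool +x. I'll correct, go to just above the tip and look again.

```bash
python3 -m crank '{"grip":[1,1,1,1,1,1,1],"travel":[[5,1,10],[4,1,10],[0,0,15],[0,0,10],[0,0,7],[0,0,0],[0,0,0]],"yaw":[0,0,0,0,0,0,0]}'
python3 wl.py spindle_foot 8 w3
python3 - <<'E'
import cv2
im=cv2.imread("pics/w3.png")[60:330,130:380];cv2.imwrite("pics/w3c.png",cv2.resize(im,None,fx=2.2,fy=2.2,interpolation=2))
E
```

```text
time: 7.1
tool_pos: [576.3, -53.6, 78.5]
tool_rot: [0.0, 0.121, 0.993, -0.0]
contact_force: [-0.4, 0.0, -3.4]
grip_width: 58.4
gripper_force: 30.2
tcp [576.3 -53.6  78.5] R [[-0.971, 0.241, 0.0], [0.241, 0.971, -0.0], [-0.0, -0.0, -1.0]]
spindle_foot [257.  205.7] 0.91 [577.3 -53.4   8. ] tool delta [-0.9  0.5 70.5]
bbox [250.2 189.1 171.2 145.3] 0.6
```

View pics/w3c.png

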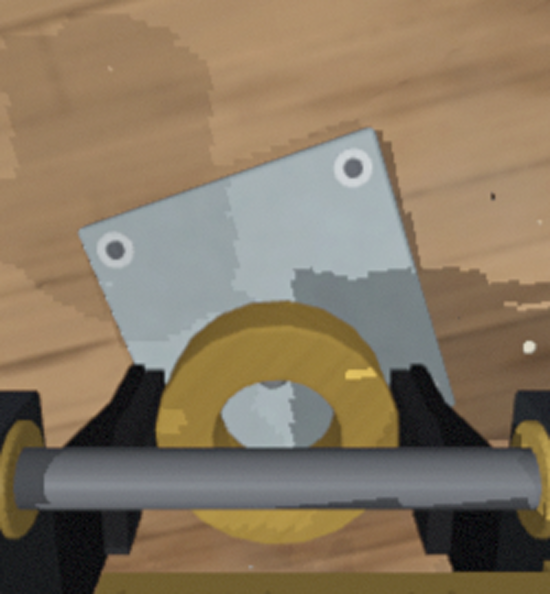

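Through the bore, at about (254,234), the spindle tip shows just where a centred ring would put it, and the foot fix repeats (577,-53). Threading down.

```bash
python3 -m crank '{"grip":[1,1,1,1,1,1,1,1,1],"travel":[[0,0,8],[0,0,8],[0,0,10],[0,0,10],[0,0,10],[0,0,8],[0,0,8],[0,0,0],[0,0,0]],"yaw":[0,0,0,0,0,0,0,0,0]}'
```

```text
time: 8.15
tool_pos: [576.1, -53.5, 16.5]
tool_rot: [-0.0, 0.121, 0.993, -0.0]
contact_force: [0.1, -0.3, -2.6]
grip_width: 58.4
gripper_force: 30.2
```

```bash
python3 -m crank '{"grip":[1,1,1,0,0,0,0,0,0,0,0,0,0,0,0,0],"travel":[[0,0,2],[0,0,0],[0,0,0],[0,0,0],[0,0,0],[0,0,0],[0,0,0],[0,0,0],[0,0,0],[0,0,-10],[0,0,-20],[0,0,-25],[0,0,-30],[0,0,-30],[0,0,-15],[0,0,0]],"yaw":[0,0,0,0,0,0,0,0,0,0,0,0,0,0,0,0]}'
python3 wl.py wide_spacer_mid 19 w4
```

```text
time: 9.75
tool_pos: [577.8, -53.6, 147.3]
tool_rot: [0.002, 0.121, 0.993, 0.001]
contact_force: [-0.5, 0.4, -0.3]
grip_width: 87.0
gripper_force: 0.0
tcp [577.8 -53.6 147.3] R [[-0.971, 0.24, 0.005], [0.24, 0.971, 0.001], [-0.005, 0.002, -1.0]]
wide_spacer_mid [255.2 187. ] 0.96 [579.  -54.7  19. ] tool delta [ -0.8  -1.  128.3]
bbox [253.8 186.3  64.7  63. ] 0.95
```

View pics/w4.png

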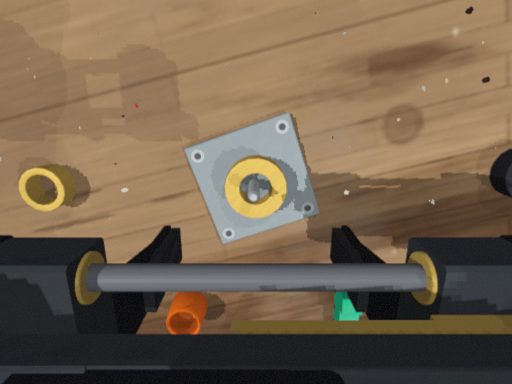

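The wide ring lies flat on the plate around the spindle (centre 255,187), and the narrow ring is visible at (47,188), roughly 203 mm along tool −y.

```bash
python3 -m crank '{"grip":[0,0,0,0,0,0,0,0,0,0,0,0,0],"travel":[[0,-13,0],[0,-20,0],[0,-20,0],[0,-20,0],[0,-20,0],[0,-20,0],[0,-20,0],[0,-20,0],[0,-20,0],[0,-18,0],[0,-12,0],[0,0,0],[0,0,0]],"yaw":[0,0,0,0,0,0,0,0,0,0,0,0,0]}'
python3 wl.py narrow_spacer_mid 11 w5
```

```text
time: 11.2
tool_pos: [527.0, -250.1, 144.0]
tool_rot: [-0.0, 0.121, 0.993, 0.0]
contact_force: [0.4, 0.2, -0.0]
grip_width: 86.9
gripper_force: 0.0
tcp [ 527.  -250.1  144. ] R [[-0.971, 0.241, -0.001], [0.241, 0.971, 0.001], [0.001, 0.001, -1.0]]
narrow_spacer_mid [250.5 192.2] 0.71 [ 532.8 -257.4   11. ] tool delta [ -7.5  -5.8 133. ]
bbox [250.1 192.6  44.8  49.1] 0.76
```

View pics/w5.png

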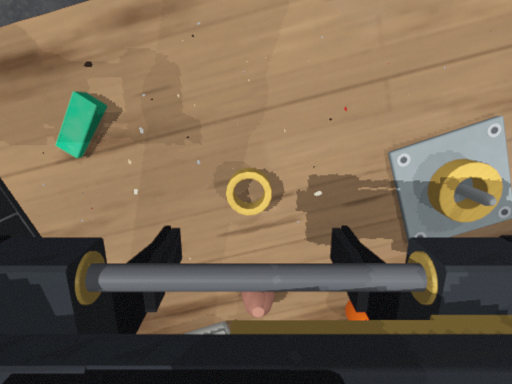

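The narrow ring is at (250,193), isolated, and the green block and brown egg-shaped object are well clear. Correct, descend, grip.

```bash
python3 -m crank '{"grip":[0,0,0,0,0,0,0,0,0,0,0,1,1,1,1,1,1,1,1,1],"travel":[[-4,-3,15],[-3,-3,20],[0,0,25],[0,0,25],[0,0,20],[0,0,13],[0,0,10],[0,0,5],[0,0,5],[0,0,0],[0,0,0],[0,0,0],[0,0,0],[0,0,0],[0,0,0],[0,0,0],[0,0,0],[0,0,0],[0,0,0],[0,0,0]],"yaw":[0,0,0,0,0,0,0,0,0,0,0,0,0,0,0,0,0,0,0,0]}' 20
```

```text
time: 13.35
tool_pos: [532.7, -258.1, 6.6]
tool_rot: [0.0, 0.121, 0.993, 0.0]
contact_force: [0.7, -0.9, -0.0]
grip_width: 44.8
gripper_force: 20.0
```

```bash
python3 -m crank '{"grip":[1,1,1,1,1,1,1,1,1,1,1,1,1,1,1,1,1,1,1,1],"travel":[[0,0,-10],[0,0,-20],[0,0,-30],[0,0,-30],[0,0,-15],[0,10,0],[0.5,20,0],[0.5,20,0],[0.5,20,0],[0.5,20,0],[0.5,20,0],[0.5,20,0],[0.5,20,0],[0.5,20,0],[0.5,20,0],[0.5,20,0],[0.5,12,0],[0.5,7,0],[0,0,0],[0,0,0]],"yaw":[0,0,0,0,0,0,0,0,0,0,0,0,0,0,0,0,0,0,0,0]}'
python3 wl.py spindle_foot 8 w6
python3 - <<'E'
import cv2
im=cv2.imread("pics/w6.png")[60:330,130:380];cv2.imwrite("pics/w6c.png",cv2.resize(im,None,fx=2.2,fy=2.2,interpolation=2))
E
```

```text
time: 15.35
tool_pos: [581.5, -35.2, 111.3]
tool_rot: [-0.0, 0.122, 0.993, -0.0]
contact_force: [0.3, -0.4, -1.2]
grip_width: 44.9
gripper_force: 20.0
tcp [581.5 -35.2 111.3] R [[-0.97, 0.241, -0.001], [0.241, 0.97, -0.001], [0.0, -0.001, -1.0]]
spindle_foot [232.4 192.7] 0.62 [575.7 -56.1   8. ] tool delta [  0.6 -21.6 103.3]
bbox [229.7 181.5 150.4 136.4] 0.96
```

View pics/w6c.png

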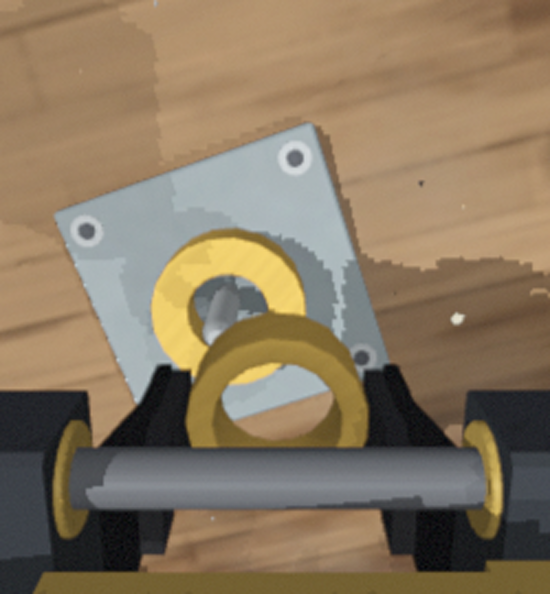

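My rows summed 20 mm too far in y: the spindle tip is at about (230,213), left of the held ring (256). The ring sits about 2 mm ahead in the pads. Shifting by (−2, −19.5), then checking just above the tip.

```bash
python3 -m crank '{"grip":[1,1,1,1,1,1],"travel":[[-1,-10,0],[-1,-9.5,0],[0,0,12],[0,0,18],[0,0,0],[0,0,0]],"yaw":[0,0,0,0,0,0]}'
python3 wl.py spindle_foot 8 w7
python3 - <<'E'
import cv2
im=cv2.imread("pics/w7.png")[60:330,130:380];cv2.imwrite("pics/w7c.png",cv2.resize(im,None,fx=2.2,fy=2.2,interpolation=2))
E
```

```text
time: 16.1
tool_pos: [578.6, -53.8, 80.9]
tool_rot: [-0.001, 0.121, 0.993, -0.0]
contact_force: [1.2, -0.0, -0.3]
grip_width: 44.5
gripper_force: 20.0
tcp [578.6 -53.8  80.9] R [[-0.971, 0.241, -0.001], [0.241, 0.971, -0.0], [0.001, -0.0, -1.0]]
spindle_foot [253.4 201.3] 0.69 [575.9 -55.6   8. ] tool delta [ 2.1 -2.4 72.9]
bbox [249.9 188.4 169.7 148.1] 0.77
bbox [258.1 209.   81.7  77.8] 0.67
```

View pics/w7c.png

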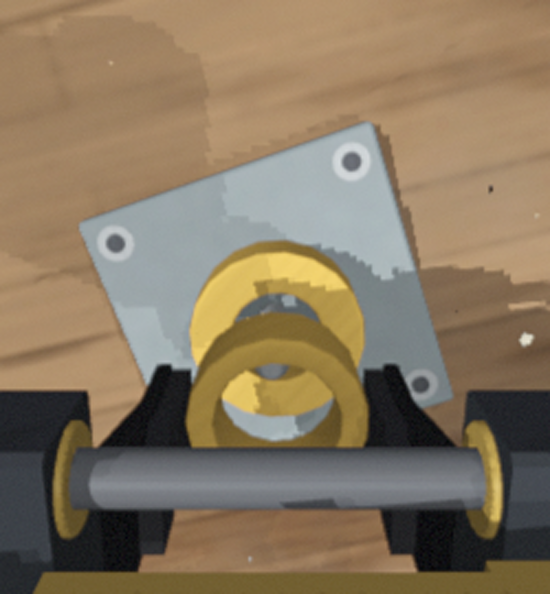

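The tip shows through the bore at about (254,228), the same picture that worked for the wide ring. Threading down and releasing.

```bash
python3 -m crank '{"grip":[1,1,1,1,1,1,1,1],"travel":[[0,0,8],[0,0,8],[0,0,8],[0,0,8],[0,0,6],[0,0,4],[0,0,0],[0,0,0]],"yaw":[0,0,0,0,0,0,0,0]}'
```

```text
time: 17.05
tool_pos: [579.3, -53.7, 39.7]
tool_rot: [0.0, 0.121, 0.993, 0.0]
contact_force: [0.3, 0.2, -0.9]
grip_width: 44.9
gripper_force: 20.0
```

```bash
python3 -m crank '{"grip":[1,1,1,0,0,0,0,0,0,0,0,0,0,0,0,0],"travel":[[0,0,2],[0,0,0],[0,0,0],[0,0,0],[0,0,0],[0,0,0],[0,0,0],[0,0,0],[0,0,0],[0,0,-10],[0,0,-20],[0,0,-25],[0,0,-30],[0,0,-25],[0,0,0],[0,0,0]],"yaw":[0,0,0,0,0,0,0,0,0,0,0,0,0,0,0,0]}'
python3 wl.py narrow_spacer_mid 41 w8
python3 - <<'E'
import cv2
im=cv2.imread("pics/w8.png")[90:270,130:380];cv2.imwrite("pics/w8c.png",cv2.resize(im,None,fx=3,fy=3,interpolation=2))
E
```

```text
time: 18.65
tool_pos: [579.5, -53.7, 148.5]
tool_rot: [0.001, 0.121, 0.993, 0.0]
contact_force: [0.3, 0.4, -0.4]
grip_width: 86.9
gripper_force: 0.0
tcp [579.5 -53.7 148.5] R [[-0.971, 0.241, 0.002], [0.241, 0.971, 0.0], [-0.002, 0.001, -1.0]]
narrow_spacer_mid [257.5 188.8] 0.76 [577.  -51.8  41. ] tool delta [  3.1   1.1 107.5]
bbox [256.9 191.1  54.5  55.2] 0.9
```

View pics/w8c.png

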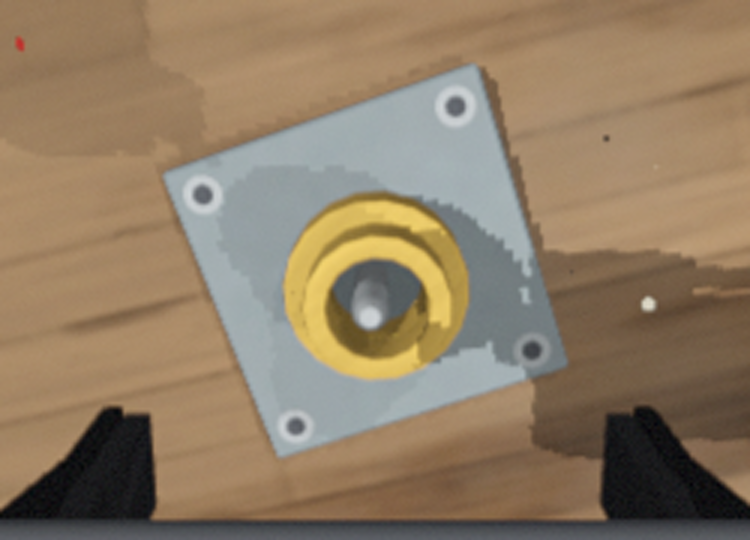

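Both rings lie flat and roughly concentric round the spindle (tip at about (253,196)), and the gripper is clear. Handing in.

```bash
python3 -c "
from plant import bot
print(bot.sign_off())"
```

```text
the job is handed in; nothing more can be done
None
```

The wide brass spacer is down on the base plate and the narrow one lies on top of it, both flat on the spindle in the last wrist picture; the black spacer was never touched, and I handed the job in at about 19 s with no verdict returned.

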